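# Find the full tea caddy by its weight and hold it up

## Task

One of these three identical closed tea caddies is packed full and the other two are nearly empty: heft them to find out which is the heaviest. Stand the two light ones upright in the empty near half of the open case, on the grey foam, and finish holding the heaviest up level, at least 15 cm clear of the bench, without putting it down or letting go. The caddies crack easily, so grip them lightly and do not tip them, and leave everything else where it is.

Things in the scene. Friction and masses are not known exactly. Their poses are not given: they have to be found in the camera images.
- caddy_1_center (a point): identical dark-green glazed closed caddy: rigid upright cylinder, 62 mm diameter, 92 mm tall, thin groove 70 mm up. One of the three weighs 0.45 to 0.55 kg, two 0.16 to 0.28 kg; nothing shows which. Point: its centre, 46 mm above its underside; z up along the cylinder. A grip of 12 to 20 N (each finger) holds it; over 32 N a finger cracks it.
- caddy_2_center (a point): identical dark-green glazed closed caddy: rigid upright cylinder, 62 mm diameter, 92 mm tall, thin groove 70 mm up. One of the three weighs 0.45 to 0.55 kg, two 0.16 to 0.28 kg; nothing shows which. Point: its centre, 46 mm above its underside; z up along the cylinder. A grip of 12 to 20 N (each finger) holds it; over 32 N a finger cracks it.
- caddy_3_center (a point): identical dark-green glazed closed caddy: rigid upright cylinder, 62 mm diameter, 92 mm tall, thin groove 70 mm up. One of the three weighs 0.45 to 0.55 kg, two 0.16 to 0.28 kg; nothing shows which. Point: its centre, 46 mm above its underside; z up along the cylinder. A grip of 12 to 20 N (each finger) holds it; over 32 N a finger cracks it.
- case: open dark-grey case fixed on the bench, 240 mm (its x) by 340 mm (its y), walls 8 mm thick, rim 60 mm above the bench; a handle sticks out 23 mm from its near (-x) wall. Origin on the bench under the middle. Inside, three cups are bedded at x = +60, y = -105, 0, +105 mm (68 mm wide, tops 68 mm above the bench). The open lid slopes up beyond the far (+x) wall to 0.19 m above the bench.
- case_bay (a point): middle of the empty near half of the case, on top of its flat firm grey foam, 40 mm above the bench; axes as the case's (x away from its handle, y along its length). The empty foam reaches 57 mm to -x, 65 mm to +x and 162 mm to either side in y: room for three caddies side by side, e.g. centres at y = -100, 0, +100 mm.
- cup_1: dark-green bell cup standing among the caddies, 66 mm across the rim, 45 mm tall; leave alone. Origin under its centre
- cup_2: dark-green bell cup, 66 mm across the rim, 45 mm tall; leave alone. Origin under its centre
- tape_roll: roll of brown packing tape lying flat, 100 mm across, 45 mm tall; leave alone. Origin under its centre
- scoop: flat wooden tea scoop, about 185 mm long along its x, 35 mm wide, 9 mm thick; leave alone. Origin on its underside near the middle
- adapter: white plug adapter standing among the caddies, 50 x 50 x 28 mm; leave alone. Origin under its centre
Mind the look-alikes: they are no part of the job. Leave any brown or turquoise look-alike of the part that bears caddy_2_center alone. Leave any purple look-alike of the part that bears caddy_1_center alone.

How it is judged:
On the way, in this order (a step that is already met when the one before it is completed fails the run):
1. a light caddy stands released on the foam in the near half of the case (((x of caddy_1_center in the frame of case between -0.09 and 0.02 m and y of caddy_1_center in the frame of case between -0.14 and 0.14 m and z of caddy_1_center in the frame of case between 0.08 and 0.092 m and angle between caddy_1_center's own z axis and vertical below 0.1 rad and contact force between the fingers and caddy_1 below 0.1 N and linear speed of caddy_1 below 0.03 m/s and contact force between caddy_1 and case between 0.8 and 3.6 N) or (x of caddy_2_center in the frame of case between -0.09 and 0.02 m and y of caddy_2_center in the frame of case between -0.14 and 0.14 m and z of caddy_2_center in the frame of case between 0.08 and 0.092 m and angle between caddy_2_center's own z axis and vertical below 0.1 rad and contact force between the fingers and caddy_2 below 0.1 N and linear speed of caddy_2 below 0.03 m/s and contact force between caddy_2 and case between 0.8 and 3.6 N) or (x of caddy_3_center in the frame of case between -0.09 and 0.02 m and y of caddy_3_center in the frame of case between -0.14 and 0.14 m and z of caddy_3_center in the frame of case between 0.08 and 0.092 m and angle between caddy_3_center's own z axis and vertical below 0.1 rad and contact force between the fingers and caddy_3 below 0.1 N and linear speed of caddy_3 below 0.03 m/s and contact force between caddy_3 and case between 0.8 and 3.6 N))), for 0.2 s.
2. both light caddies stand released on the foam in the near half of the case ((((x of caddy_2_center in the frame of case between -0.09 and 0.02 m and y of caddy_2_center in the frame of case between -0.14 and 0.14 m and z of caddy_2_center in the frame of case between 0.08 and 0.092 m and angle between caddy_2_center's own z axis and vertical below 0.1 rad and contact force between the fingers and caddy_2 below 0.1 N and linear speed of caddy_2 below 0.03 m/s and contact force between caddy_2 and case between 0.8 and 3.6 N) and (x of caddy_3_center in the frame of case between -0.09 and 0.02 m and y of caddy_3_center in the frame of case between -0.14 and 0.14 m and z of caddy_3_center in the frame of case between 0.08 and 0.092 m and angle between caddy_3_center's own z axis and vertical below 0.1 rad and contact force between the fingers and caddy_3 below 0.1 N and linear speed of caddy_3 below 0.03 m/s and contact force between caddy_3 and case between 0.8 and 3.6 N)) or ((x of caddy_1_center in the frame of case between -0.09 and 0.02 m and y of caddy_1_center in the frame of case between -0.14 and 0.14 m and z of caddy_1_center in the frame of case between 0.08 and 0.092 m and angle between caddy_1_center's own z axis and vertical below 0.1 rad and contact force between the fingers and caddy_1 below 0.1 N and linear speed of caddy_1 below 0.03 m/s and contact force between caddy_1 and case between 0.8 and 3.6 N) and (x of caddy_3_center in the frame of case between -0.09 and 0.02 m and y of caddy_3_center in the frame of case between -0.14 and 0.14 m and z of caddy_3_center in the frame of case between 0.08 and 0.092 m and angle between caddy_3_center's own z axis and vertical below 0.1 rad and contact force between the fingers and caddy_3 below 0.1 N and linear speed of caddy_3 below 0.03 m/s and contact force between caddy_3 and case between 0.8 and 3.6 N)) or ((x of caddy_1_center in the frame of case between -0.09 and 0.02 m and y of caddy_1_center in the frame of case between -0.14 and 0.14 m and z of caddy_1_center in the frame of case between 0.08 and 0.092 m and angle between caddy_1_center's own z axis and vertical below 0.1 rad and contact force between the fingers and caddy_1 below 0.1 N and linear speed of caddy_1 below 0.03 m/s and contact force between caddy_1 and case between 0.8 and 3.6 N) and (x of caddy_2_center in the frame of case between -0.09 and 0.02 m and y of caddy_2_center in the frame of case between -0.14 and 0.14 m and z of caddy_2_center in the frame of case between 0.08 and 0.092 m and angle between caddy_2_center's own z axis and vertical below 0.1 rad and contact force between the fingers and caddy_2 below 0.1 N and linear speed of caddy_2 below 0.03 m/s and contact force between caddy_2 and case between 0.8 and 3.6 N)))), for 0.2 s.
At the end, for the whole second after the job is handed in: Both light caddies (each pressing on the foam with under 3.6 N) stand released, upright within 6 degrees, at rest in the near half of the case; the heaviest is held still in the fingers, level within 17 degrees, its centre above 190 mm, touching neither case nor other caddies ((((x of caddy_2_center in the frame of case between -0.09 and 0.02 m and y of caddy_2_center in the frame of case between -0.14 and 0.14 m and z of caddy_2_center in the frame of case between 0.08 and 0.092 m and angle between caddy_2_center's own z axis and vertical below 0.1 rad and contact force between the fingers and caddy_2 below 0.1 N and linear speed of caddy_2 below 0.03 m/s and contact force between caddy_2 and case between 0.8 and 3.6 N) and (x of caddy_3_center in the frame of case between -0.09 and 0.02 m and y of caddy_3_center in the frame of case between -0.14 and 0.14 m and z of caddy_3_center in the frame of case between 0.08 and 0.092 m and angle between caddy_3_center's own z axis and vertical below 0.1 rad and contact force between the fingers and caddy_3 below 0.1 N and linear speed of caddy_3 below 0.03 m/s and contact force between caddy_3 and case between 0.8 and 3.6 N) and (height (world z) of caddy_1_center above 0.19 m and angle between caddy_1_center's own z axis and vertical below 0.3 rad and contact force between the fingers and caddy_1 above 2 N and contact force between caddy_1 and case below 0.1 N and contact force between caddy_1 and caddy_2 below 0.1 N and contact force between caddy_1 and caddy_3 below 0.1 N and linear speed of caddy_1 below 0.05 m/s)) or ((x of caddy_1_center in the frame of case between -0.09 and 0.02 m and y of caddy_1_center in the frame of case between -0.14 and 0.14 m and z of caddy_1_center in the frame of case between 0.08 and 0.092 m and angle between caddy_1_center's own z axis and vertical below 0.1 rad and contact force between the fingers and caddy_1 below 0.1 N and linear speed of caddy_1 below 0.03 m/s and contact force between caddy_1 and case between 0.8 and 3.6 N) and (x of caddy_3_center in the frame of case between -0.09 and 0.02 m and y of caddy_3_center in the frame of case between -0.14 and 0.14 m and z of caddy_3_center in the frame of case between 0.08 and 0.092 m and angle between caddy_3_center's own z axis and vertical below 0.1 rad and contact force between the fingers and caddy_3 below 0.1 N and linear speed of caddy_3 below 0.03 m/s and contact force between caddy_3 and case between 0.8 and 3.6 N) and (height (world z) of caddy_2_center above 0.19 m and angle between caddy_2_center's own z axis and vertical below 0.3 rad and contact force between the fingers and caddy_2 above 2 N and contact force between caddy_2 and case below 0.1 N and contact force between caddy_2 and caddy_1 below 0.1 N and contact force between caddy_2 and caddy_3 below 0.1 N and linear speed of caddy_2 below 0.05 m/s)) or ((x of caddy_1_center in the frame of case between -0.09 and 0.02 m and y of caddy_1_center in the frame of case between -0.14 and 0.14 m and z of caddy_1_center in the frame of case between 0.08 and 0.092 m and angle between caddy_1_center's own z axis and vertical below 0.1 rad and contact force between the fingers and caddy_1 below 0.1 N and linear speed of caddy_1 below 0.03 m/s and contact force between caddy_1 and case between 0.8 and 3.6 N) and (x of caddy_2_center in the frame of case between -0.09 and 0.02 m and y of caddy_2_center in the frame of case between -0.14 and 0.14 m and z of caddy_2_center in the frame of case between 0.08 and 0.092 m and angle between caddy_2_center's own z axis and vertical below 0.1 rad and contact force between the fingers and caddy_2 below 0.1 N and linear speed of caddy_2 below 0.03 m/s and contact force between caddy_2 and case between 0.8 and 3.6 N) and (height (world z) of caddy_3_center above 0.19 m and angle between caddy_3_center's own z axis and vertical below 0.3 rad and contact force between the fingers and caddy_3 above 2 N and contact force between caddy_3 and case below 0.1 N and contact force between caddy_3 and caddy_1 below 0.1 N and contact force between caddy_3 and caddy_2 below 0.1 N and linear speed of caddy_3 below 0.05 m/s)))); the arm keeps its last pose, push and grip.
It fails at once if a caddy is squeezed hard enough to crack (more than 32 N a finger) (contact force between the fingers and caddy_1 above 64 N or contact force between the fingers and caddy_2 above 64 N or contact force between the fingers and caddy_3 above 64 N).
It fails at once if a caddy is tipped over (more than 35 degrees) (angle between any of caddy_1_center, caddy_2_center, caddy_3_center's own z axis and vertical above 0.6 rad).
It fails at once if another thing on the bench is moved more than 3 cm (distance of any of cup_1, cup_2, tape_roll, scoop, adapter from where it was at the start of the episode above 0.03 m).
It also fails if it takes over 72 s, if anything falls off the work surface, if the arm or the gripper's body presses on something with over 40 N, if the wrist force passes 120 N, or if a joint passes its speed limit or range.

## Robot

A 6-joint arm with a two-finger parallel gripper is mounted at the origin on the work surface. World frame = base frame: x ahead of the robot, y to its left, z up, the work surface at z = 0. Lengths are in m, angles in rad, forces in N, time in s.
With the tool pointing down it reaches from about 0.3 to 1 m from the base axis. Payload 5.1 kg.
Tool frame: the origin (TCP) lies midway between the tips of the shut fingers; the grasp point (between the pads) lies 19 mm behind it; z points along the fingers, y is the line along which they close (so a half turn about z gives the same grasp; the last joint's range is limited). The gripper opens to 95 mm and grips with 3 to 60 N. Pads are 20 mm wide; open, the fingers measure 119 mm over their backs; the gripper's body (75 mm by 180 mm) begins 59 mm behind the grasp point.
Start: joints at [-1.34, 0.124, 1.65, -0, 1.367, -0.083], TCP at [0.201, -0.618, 0.215] pointing down, gripper open.
Joint ranges: [-2.61, 2.61], [-1.02, 2.33], [0.03, 2.71], [-1.35, 4.49], [0.32, 2.68], [-2.91, 2.91]. Speed limits (rad/s): [2.57, 2.57, 3.14, 3.14, 3.14, 3.14].

## Interface

Orientations are given as a rotation vector (axis times angle).
In Python, from station import robot gives the robot as it stands.
- The arm moves only by the tool carry_out, never from a script. Its arguments are lists of equal length, an entry for each row: "offset": the shift along the tool's x, y, z in cm, a list of three; "delta_rot": the turn, a rotation vector about the tool's x, y, z in rad, a list of three; "jaw": the opening in per cent of the stroke, from 0 (shut) to 100 (fully open). A call has 1 to 20 rows; each row is the pose to reach, as a shift and turn from the pose commanded when the call began, along the tool's axes at that moment; what a row does not reach only later rows make up. A row lasts 1/12 s, in which the tool goes at most 41.7 mm and 7.16 degrees, less where a joint would pass 70% of its speed; a pose out of reach is approached as far as the arm can. A call with a gripper value outside its range is refused whole. The fingers move at their own pace and stop on an object; "grip_force" is the grip in N (left out, the last holds). Time passes only in rows, so rows that repeat a pose let the fingers close. It gives the time, the measured TCP pose, the force, the opening and the grip force at its end, in the units of the state.
- robot.state(): the state, without advancing time (a new reading comes with each control period).
- robot.snapshot(name): name is "scene" or "top" or "wrist"; returns the picture (400x640x3 uint8, blue, green, red); there is no depth.
- robot.camera_params(name): a dict with "fx", "fy", "cx", "cy" (pixels), "extrinsics" (4x4, takes a point from world to camera coordinates); the wrist camera has in their place "mount" (4x4, takes a point from camera to tool coordinates, whose origin is the TCP and whose axes are the flange's). Camera axes: x right, y down, z forward; pixel columns grow to the right and rows downward; lengths in m; the calibration is good to about 2 mm. A picture is of the moment at which its call begins: read the wrist's pose just before it. camera_params takes no time and is no camera call.
- robot.close_job(): hands the job in; it is judged then, once.
The state is a dict: "time": time; "q": joint angles; "qd": joint speeds; "tau": joint torques, N m; "position": TCP position; "ee_rot": TCP orientation; "force": force on the tool from outside, world axes, zero at the start; "ft_torque": the same for the moment, N m; "grip_width": finger opening in m; "grip_force": force on a finger pad.
Only numpy, scipy, OpenCV 4.12 (cv2) and the standard library are available. Lean on these libraries where they do the work, as an engineer would, in place of code of your own. Each camera call takes 0.05 s, during which the arm holds its last target. There are 200 camera calls.

## Working session

There is one attempt and no reset: what is moved stays moved. The work goes in short steps, Python scripts to look and compute and a tool call to move; the robot and the scene stay as the last step left them, time stands still between calls to the robot, and variables do not carry over. Pictures are saved under pics/ and viewed, at most 10 in all, crops included, and the job is handed in when it is done.

Besides the shell and the picture viewer there is one more tool, called as name(argument=value, ...) on one line, values as JSON. carry_out: Moves the arm, as the interface text tells. Its arguments: {"type":"object","properties":{"offset":{"type":"array"},"delta_rot":{"type":"array"},"jaw":{"type":"array"},"grip_force":{"type":"number"}},"required":["offset","delta_rot","jaw"]}

```bash
ls; mkdir -p pics; python3 - <<'E'
from station import robot
import cv2,numpy as np
for n in("scene","top"):
    im=robot.snapshot(n); cv2.imwrite(f"pics/{n}0.png",im)
    p=robot.camera_params(n); print(n,p['fx'],p['cx'],p['cy']);print(np.round(p['extrinsics'],3).tolist())
print(robot.camera_params("wrist"));print(robot.state())
E
```

```text
pics
scene 517.2615660572736 315.6921049924966 201.8139798846276
[[-0.625, 0.781, 0.0, 0.406], [0.527, 0.422, -0.738, -0.201], [-0.576, -0.461, -0.675, 1.756], [0.0, 0.0, 0.0, 1.0]]
top 408.6607740246162 320.30936173155135 193.65691729328702
[[0.002, -1.0, 0.006, -0.085], [-0.975, -0.003, -0.222, 0.58], [0.222, -0.005, -0.975, 0.977], [0.0, 0.0, 0.0, 1.0]]
{'fx': 305.1237648949153, 'fy': 305.1237648949153, 'cx': 317.02431342750356, 'cy': 199.76075586137742, 'mount': array([[ 5.41344309e-04, -9.69643823e-01, -2.44521088e-01,
         6.83622978e-02],
       [ 9.99999834e-01,  5.72798820e-04, -5.75272193e-05,
        -5.95342618e-04],
       [ 1.95842304e-04, -2.44521017e-01,  9.69643973e-01,
        -1.70446162e-01],
       [ 0.00000000e+00,  0.00000000e+00,  0.00000000e+00,
         1.00000000e+00]])}
{'time': 0.1, 'q': array([-1.33956114e+00,  1.24430948e-01,  1.65152731e+00, -3.85314442e-05,
        1.36753230e+00, -8.26064258e-02]), 'qd': array([-1.01578321e-03, -3.40127276e-05, -2.07306105e-03,  5.40326942e-04,
        6.40003641e-04,  7.58066401e-04]), 'tau': array([ 1.47081528e-04, -4.18880653e+01, -3.61096501e+01,  7.75958179e-02,
        4.61980747e-02, -8.09628818e-05]), 'position': array([ 0.20048727, -0.61768973,  0.21352176]), 'ee_rot': array([-3.10112388e+00, -4.90677300e-01,  2.80278517e-04]), 'force': array([-0.37710878,  0.00275284,  0.61561901]), 'ft_torque': array([-0.01286326, -0.03923496,  0.03636246]), 'grip_force': 0.0, 'grip_width': 0.095037772081833}
```

View pics/top0.png

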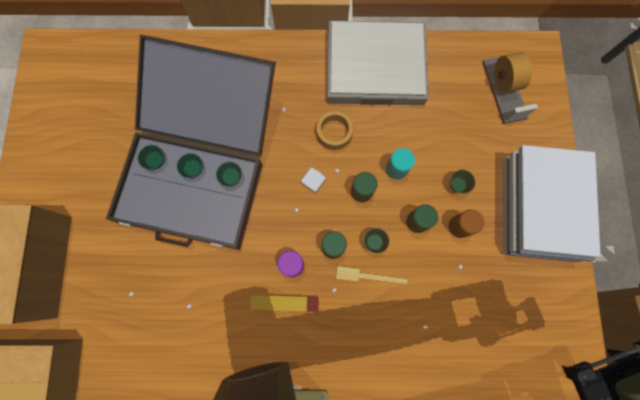

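View pics/scene0.png

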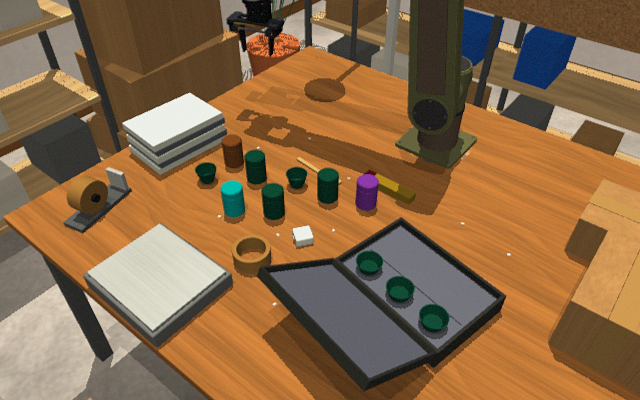

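The three dark-green caddies are at top-view pixels (364,186), (424,217) and (334,244). The same-coloured cups at (462,181) and (376,240) are short and open. Turquoise (401,163), brown (466,223) and purple (290,263) are look-alikes to leave alone. The case is at about (185,190). I'll measure by green masks in both views.

```bash
cat > h.py <<'E'
import cv2,numpy as np
from station import robot
def ray(n,u,v):
    p=robot.camera_params(n);E=np.array(p['extrinsics']);R,t=E[:3,:3],E[:3,3]
    d=R.T@np.array([(u-p['cx'])/p['fx'],(v-p['cy'])/p['fy'],1]);return -R.T@t,d/np.linalg.norm(d)
def plane(n,u,v,z):
    o,d=ray(n,u,v);return o+d*(z-o[2])/d[2]
def tri(a,b):
    A=np.zeros((3,3));y=np.zeros(3);P=[ray(*a),ray(*b)]
    for o,d in P: M=np.eye(3)-np.outer(d,d);A+=M;y+=M@o
    x=np.linalg.solve(A,y);return x,max(np.linalg.norm((np.eye(3)-np.outer(d,d))@(x-o)) for o,d in P)
def green(im):
    b,g,r=[im[...,i].astype(int) for i in range(3)]
    return ((g>1.35*r)&(g>1.1*b)&(g>20)&(g<110)&(g-r>8)).astype(np.uint8)
def blobs(im,amin=120):
    n,l,s,c=cv2.connectedComponentsWithStats(green(im))
    return [(c[i].round(1).tolist(),s[i].tolist()) for i in range(1,n) if s[i][4]>amin]
E
python3 - <<'E'
from h import *
B={}
for n in("top","scene"):
    im=cv2.imread(f"pics/{n}0.png");B[n]=blobs(im)
    print(n);[print(b) for b in B[n]]
for c,s in B["top"]:
    for z in (.046,): print(c,plane("top",*c,z).round(4))
    for c2,s2 in B["scene"]:
        x,e=tri(("top",*c),("scene",*c2))
        if e<.006 and 0<x[2]<.1: print("   ",c2,x.round(4),round(e,4))
for u,v in((109,217),(239,247),(261,160),(137,135)):print(plane("top",u,v,.06).round(3))
im=cv2.imread("pics/top0.png")[130:280,90:490];cv2.imwrite("pics/c1.png",cv2.resize(im,(800,300),interpolation=cv2.INTER_CUBIC))
E
```

```text
top
([150.6, 156.9], [138, 145, 26, 24, 480])
([189.5, 165.4], [177, 154, 26, 24, 470])
([228.0, 173.8], [217, 162, 24, 24, 432])
([364.9, 183.4], [355, 174, 21, 20, 334])
([458.3, 184.2], [452, 178, 14, 13, 140])
([425.3, 216.2], [415, 206, 22, 22, 359])
([333.7, 243.7], [323, 233, 22, 23, 390])
([374.4, 241.5], [368, 235, 14, 14, 156])
scene
([255.3, 166.3], [245, 150, 21, 34, 575])
([206.0, 172.1], [196, 163, 20, 21, 309])
([296.4, 176.8], [287, 168, 20, 21, 313])
([327.5, 185.2], [318, 168, 21, 35, 631])
([272.9, 200.9], [262, 184, 22, 36, 670])
([369.0, 262.1], [356, 251, 27, 25, 501])
([399.6, 288.4], [386, 276, 29, 27, 573])
([433.4, 317.2], [419, 304, 30, 28, 651])
[150.6, 156.9] [0.6828 0.3651 0.046 ]
    [433.4, 317.2] [0.6763 0.3575 0.0652] 0.0007
[189.5, 165.4] [0.6598 0.2607 0.046 ]
    [399.6, 288.4] [0.6539 0.2553 0.0643] 0.0007
[228.0, 173.8] [0.6371 0.1581 0.046 ]
    [369.0, 262.1] [0.6318 0.1538 0.0651] 0.0001
[364.9, 183.4] [ 0.6123 -0.2008  0.046 ]
    [272.9, 200.9] [ 0.6071 -0.1954  0.0546] 0.0052
[458.3, 184.2] [ 0.6109 -0.4455  0.046 ]
    [206.0, 172.1] [ 0.6168 -0.4539  0.0307] 0.0033
[425.3, 216.2] [ 0.5258 -0.3542  0.046 ]
[333.7, 243.7] [ 0.4547 -0.1183  0.046 ]
    [327.5, 185.2] [ 0.453  -0.1162  0.051 ] 0.0022
[374.4, 241.5] [ 0.4605 -0.2215  0.046 ]
    [296.4, 176.8] [ 0.4624 -0.224   0.0325] 0.0008
[0.519 0.449 0.06 ]
[0.445 0.118 0.06 ]
[0.671 0.071 0.06 ]
[0.739 0.401 0.06 ]
```

View pics/c1.png

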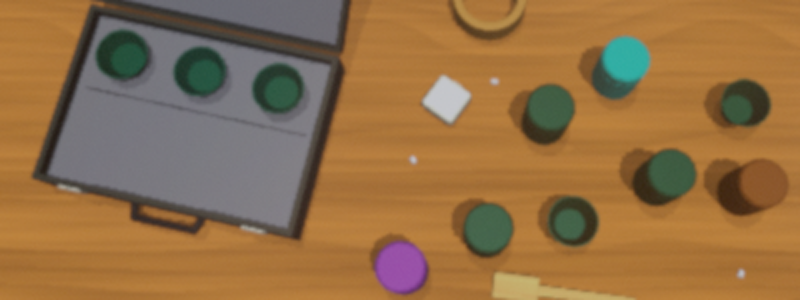

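The enlarged crop shows all three: the solid-topped green cylinders at crop (548,114), (665,177) and (488,230) are the caddies. The open cups with a visible inner bottom at (745,103) and (573,220) aren't. Next I'll fix the heights: the top-view mask covers only the lids at z=0.092, and the scene mask covers the whole body.

```bash
cat >> h.py <<'E'
from scipy.spatial.transform import Rotation as Ro
def go(x,y,z,yaw,cmd=None):
    "yaw = world angle of tool x; tool pointing down"
    s=robot.state();R=Ro.from_rotvec(s['ee_rot'] if cmd is None else cmd[1]);p=s['position'] if cmd is None else cmd[0]
    T=Ro.from_euler('z',yaw)*Ro.from_euler('x',np.pi)
    print("off cm",(R.inv().apply(np.array([x,y,z])-p)*100).round(2),"rot",(R.inv()*T).as_rotvec().round(4),"yawnow",round(np.arctan2(*R.apply([1,0,0])[1::-1]),4))
E
python3 - <<'E'
from h import *
for t,s in(((364.9,183.4),(272.9,200.9)),((425.3,216.2),(255.3,166.3)),((333.7,243.7),(327.5,185.2))):
    print(plane("top",*t,.092).round(4),plane("scene",*s,.046).round(4))
print("cups",plane("scene",206,172.1,.025).round(3),plane("scene",296.4,176.8,.025).round(3))
for n,c in(("turq",(401,160)),("brown",(468,222)),("purp",(291,263))):print(n,plane("top",*c,.09).round(3))
print("adapt",plane("top",313,179,.028).round(3))
im=cv2.imread("pics/top0.png");o=plane("top",109,217,.06)
s=robot.state();print(s['time'])
go(.2,-.617,.215,.31)
E
```

```text
[ 0.6006 -0.1954  0.092 ] [ 0.5985 -0.197   0.046 ]
[ 0.518 -0.342  0.092] [ 0.5153 -0.345   0.046 ]
[ 0.45   -0.1165  0.092 ] [ 0.4473 -0.1177  0.046 ]
cups [ 0.613 -0.464  0.025] [ 0.456 -0.231  0.025]
turq [ 0.663 -0.289  0.09 ]
brown [ 0.504 -0.447  0.09 ]
purp [ 0.404 -0.014  0.09 ]
adapt [ 0.629 -0.065  0.028]
0.1
off cm [-0.03 -0.08 -0.15] rot [-0.0019 -0.0001  0.0038] yawnow 0.3138
```

```bash
python3 - <<'E'
from h import *
c=(np.array([.201,-.618,.215]),robot.state()['ee_rot'])
go(.517,-.343,.14,.9,c);go(.517,-.343,.036,.9,c)
E
```

```text
off cm [ 38.55 -16.39   7.54] rot [-0.0018 -0.0007 -0.5862] yawnow 0.3138
off cm [ 38.54 -16.37  17.94] rot [-0.0018 -0.0007 -0.5862] yawnow 0.3138
```

carry_out(offset=[[38.5,-16.4,7.5],[38.5,-16.4,7.5],[38.5,-16.4,7.5],[38.5,-16.4,7.5],[38.5,-16.4,7.5],[38.5,-16.4,7.5],[38.5,-16.4,7.5],[38.5,-16.4,7.5],[38.5,-16.4,7.5],[38.5,-16.4,7.5],[38.5,-16.4,7.5],[38.5,-16.4,7.5],[38.5,-16.4,7.5],[38.5,-16.4,7.5]], delta_rot=[[0,0,-0.586],[0,0,-0.586],[0,0,-0.586],[0,0,-0.586],[0,0,-0.586],[0,0,-0.586],[0,0,-0.586],[0,0,-0.586],[0,0,-0.586],[0,0,-0.586],[0,0,-0.586],[0,0,-0.586],[0,0,-0.586],[0,0,-0.586]], jaw=[100,100,100,100,100,100,100,100,100,100,100,100,100,100], grip_force=16)

```text
time: 1.27
position: [0.5154, -0.3444, 0.1398]
ee_rot: [2.829, 1.365, -0.001]
force: [-0.3, -1.1, 0.4]
grip_width: 0.0955
grip_force: 0.0
```

```bash
cat >> h.py <<'E'
def wfind(name,z=.092):
    "wrist view: green blobs cast on plane z"
    s=robot.state();im=robot.snapshot("wrist");cv2.imwrite(f"pics/{name}.png",im);p=robot.camera_params("wrist");M=np.array(p['mount'])
    R=Ro.from_rotvec(s['ee_rot']).as_matrix();o=R@M[:3,3]+s['position']
    for c,st in blobs(im,800):
        d=R@M[:3,:3]@np.array([(c[0]-p['cx'])/p['fx'],(c[1]-p['cy'])/p['fy'],1]);print(c,st,(o+d*(z-o[2])/d[2]).round(4))
    return s
E
python3 - <<'E'
from h import *
s=wfind("w1");print(s['time'],s['position'],s['force'],s['grip_width'])
go(.517,-.343,.036,.9)
E
```

```text
[69.0, 37.0] [0, 0, 141, 81, 9179] [ 0.4652 -0.1476  0.092 ]
[318.9, 190.8] [280, 161, 80, 89, 2823] [ 0.5288 -0.3289  0.092 ]
[493.2, 221.0] [461, 194, 58, 65, 1659] [ 0.6168 -0.4285  0.092 ]
1.2667 [ 0.51539785 -0.34438394  0.13977735] [-0.25786878 -1.14031527  0.43386958] 0.09548623509313542
off cm [ 0.25  0.02 10.4 ] rot [ 0.0004  0.0004 -0.002 ] yawnow 0.898
```

View pics/w1.png

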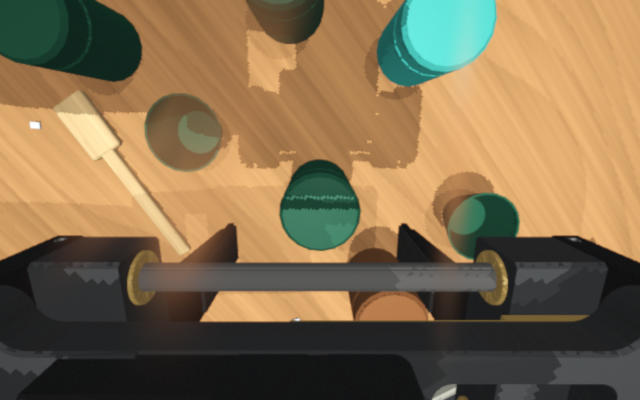

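Wrist view: the caddy's lid disc is centred at (320,213), laterally between the open fingers. Brown is to the right rear at (390,305), clear of the finger. I'll descend, grip and lift.

carry_out(offset=[[0.3,0,5],[0.3,0,8],[0.3,0,10.4],[0.3,0,10.4],[0.3,0,10.4],[0.3,0,10.4],[0.3,0,10.4],[0.3,0,10.4],[0.3,0,10.4],[0.3,0,10.4],[0.3,0,10.4],[0.3,0,10.4],[0.3,0,10.4],[0.3,0,10.4]], delta_rot=[[0,0,0],[0,0,0],[0,0,0],[0,0,0],[0,0,0],[0,0,0],[0,0,0],[0,0,0],[0,0,0],[0,0,0],[0,0,0],[0,0,0],[0,0,0],[0,0,0]], jaw=[100,100,100,100,100,75,70,65,62,60,55,50,50,50], grip_force=15)

```text
time: 2.48
position: [0.519, -0.3418, 0.0368]
ee_rot: [2.827, 1.365, 0.002]
force: [1.8, -0.9, 3.2]
grip_width: 0.062
grip_force: 15.0
```

carry_out(offset=[[0,0,-1],[0,0,-3],[0,0,-6],[0,0,-9],[0,0,-11],[0,0,-12],[0,0,-12],[0,0,-12],[0,0,-12],[0,0,-12],[0,0,-12],[0,0,-12]], delta_rot=[[0,0,0],[0,0,0],[0,0,0],[0,0,0],[0,0,0],[0,0,0],[0,0,0],[0,0,0],[0,0,0],[0,0,0],[0,0,0],[0,0,0]], jaw=[50,50,50,50,50,50,50,50,50,50,50,50])

```text
time: 3.48
position: [0.5174, -0.3406, 0.1541]
ee_rot: [-2.827, -1.365, 0.002]
force: [-0.4, -0.1, -5.0]
grip_width: 0.0617
grip_force: 15.0
```

carry_out(offset=[[0,0,0],[0,0,0],[0,0,0]], delta_rot=[[0,0,0],[0,0,0],[0,0,0]], jaw=[50,50,50])

```text
time: 3.73
position: [0.518, -0.3411, 0.1556]
ee_rot: [-2.829, -1.366, 0.0]
force: [-0.2, -0.1, -4.0]
grip_width: 0.062
grip_force: 15.0
```

carry_out(offset=[[0,0,0]], delta_rot=[[0,0,0]], jaw=[50])

```text
time: 3.82
position: [0.5181, -0.3411, 0.1557]
ee_rot: [2.829, 1.366, 0.0]
force: [0.4, -0.5, -4.2]
grip_width: 0.0618
grip_force: 15.0
```

```bash
python3 - <<'E'
from h import *
s=robot.state();print({k:np.round(v,3) for k,v in s.items()})
# case frame
O=np.array([.594,.266]);th=-.215
for yb in(.09,0,-.07):
  R=np.array([[np.cos(th),-np.sin(th)],[np.sin(th),np.cos(th)]]);t=O+R@[-.05,yb];print(yb,t,np.arctan2(t[1],t[0]));go(*t,.2,.9);go(*t,.2,th+np.pi/2+.0)
E
```

```text
{'time': np.float64(3.817), 'q': array([-0.669,  0.102,  1.775, -0.   ,  1.264,  0.002]), 'qd': array([ 0.001, -0.001,  0.   , -0.001, -0.001, -0.   ]), 'tau': array([-1.0000e-03, -4.2270e+01, -3.7343e+01,  7.1000e-02,  3.7000e-02,
       -0.0000e+00]), 'position': array([ 0.518, -0.341,  0.156]), 'ee_rot': array([2.829, 1.366, 0.   ]), 'force': array([ 0.395, -0.494, -4.227]), 'ft_torque': array([-0.003, -0.111, -0.062]), 'grip_force': np.float64(14.996), 'grip_width': np.float64(0.062)}
0.09 [0.56435245 0.36459525] 0.5735875888120662
off cm [ 58.15 -40.26  -4.43] rot [ 0.0001  0.     -0.0003] yawnow 0.8997
off cm [ 58.15 -40.26  -4.43] rot [ 1.000e-04  0.000e+00 -4.561e-01] yawnow 0.8997
0 [0.54515118 0.27666737] 0.46963418250343414
off cm [ 50.07 -36.29  -4.43] rot [ 0.0001  0.     -0.0003] yawnow 0.8997
off cm [ 50.07 -36.29  -4.43] rot [ 1.000e-04  0.000e+00 -4.561e-01] yawnow 0.8997
-0.07 [0.53021686 0.20827902] 0.37430019173879586
off cm [ 43.78 -33.21  -4.43] rot [ 0.0001  0.     -0.0003] yawnow 0.8997
off cm [ 43.78 -33.21  -4.43] rot [ 1.000e-04  0.000e+00 -4.561e-01] yawnow 0.8997
```

```bash
cat >> h.py <<'E'
def weigh(n=8):
    F=[];T=[]
    for _ in range(n):
        robot.snapshot("top");s=robot.state();F.append(s['force']);T.append(s['tau'])
    print(s['time'],np.mean(F,0).round(3),np.std(F,0).round(3),np.mean(T,0).round(3),s['position'].round(4),s['q'].round(4))
E
python3 - <<'E'
from h import *
weigh()
E
```

```text
4.2167 [-0.157 -0.017 -4.602] [0.504 0.507 0.272] [-1.0000e-03 -4.2337e+01 -3.7397e+01  7.1000e-02  3.6000e-02 -0.0000e+00] [ 0.518  -0.3411  0.1557] [-0.6688  0.1022  1.775  -0.      1.2643  0.0022]
```

B weighs about 4.6 N (0.47 kg), which makes it the heavy one. I'll set it back where it stood and move to the caddy at (0.600,-0.196).

carry_out(offset=[[0,0,2],[0,0,5],[0,0,8],[0,0,10],[0,0,11.3],[0,0,11.8],[0,0,11.9],[0,0,11.9],[0,0,11.9],[0,0,11.9],[0,0,11.9],[0,0,11.9],[0,0,11.9],[0,0,8],[0,0,4],[0,0,0],[0,0,0]], delta_rot=[[0,0,0],[0,0,0],[0,0,0],[0,0,0],[0,0,0],[0,0,0],[0,0,0],[0,0,0],[0,0,0],[0,0,0],[0,0,0],[0,0,0],[0,0,0],[0,0,0],[0,0,0],[0,0,0],[0,0,0]], jaw=[50,50,50,50,50,50,50,50,100,100,100,100,100,100,100,100,100])

```text
time: 5.63
position: [0.5225, -0.3445, 0.1667]
ee_rot: [2.815, 1.36, 0.012]
force: [0.8, -1.0, 1.7]
grip_width: 0.0951
grip_force: 0.0
```

```bash
python3 - <<'E'
from h import *
weigh(5)
go(.600,-.196,.14,.9);go(.600,-.196,.14,1.25)
E
```

```text
5.8833 [-0.26  -0.016 -0.477] [0.717 0.378 0.6  ] [ 1.8000e-02 -4.1095e+01 -3.6252e+01  8.4000e-02  2.8000e-02  1.0000e-03] [ 0.5171 -0.3404  0.1537] [-0.6688  0.1034  1.7772 -0.      1.2641  0.0022]
off cm [16.46 -2.48  1.38] rot [-0.0031  0.     -0.0002] yawnow 0.8998
off cm [16.46 -2.48  1.38] rot [-0.0031 -0.0005 -0.3502] yawnow 0.8998
```

carry_out(offset=[[16.4,-2.5,1.6],[16.4,-2.5,1.6],[16.4,-2.5,1.6],[16.4,-2.5,1.6],[16.4,-2.5,1.6],[16.4,-2.5,1.6],[16.4,-2.5,1.6],[16.4,-2.5,1.6]], delta_rot=[[0,0,-0.35],[0,0,-0.35],[0,0,-0.35],[0,0,-0.35],[0,0,-0.35],[0,0,-0.35],[0,0,-0.35],[0,0,-0.35]], jaw=[100,100,100,100,100,100,100,100])

```text
time: 6.55
position: [0.5996, -0.1979, 0.1386]
ee_rot: [-2.548, -1.836, 0.002]
force: [0.2, 0.8, -0.0]
grip_width: 0.0949
grip_force: 0.0
```

```bash
python3 - <<'E'
from h import *
s=wfind("w2");print(s['time'],s['position'])
go(.600,-.196,.036,1.25)
E
```

```text
[86.7, 180.9] [47, 135, 78, 83, 3070] [ 0.45   -0.1184  0.092 ]
[318.6, 193.9] [279, 161, 80, 90, 3339] [ 0.6061 -0.1806  0.092 ]
6.55 [ 0.59955115 -0.19794952  0.13864676]
off cm [ 0.23 -0.03 10.3 ] rot [-0.001   0.0001 -0.002 ] yawnow 1.248
```

View pics/w2.png

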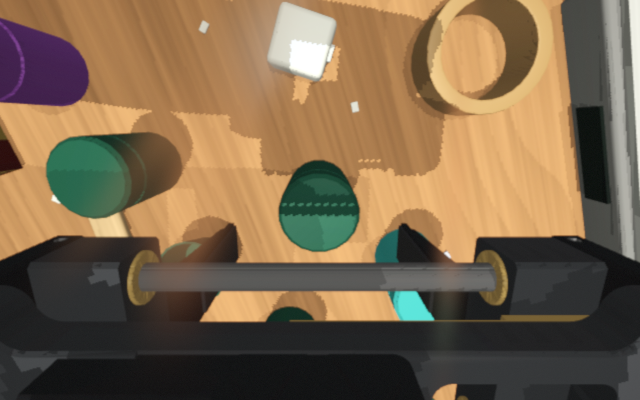

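The caddy is centred at (319,213) between the fingers. Turquoise, around (410,295), is behind the right finger with clearance. Grip and heft.

carry_out(offset=[[0.2,0,4],[0.2,0,8],[0.2,0,10.3],[0.2,0,10.3],[0.2,0,10.3],[0.2,0,10.3],[0.2,0,10.3],[0.2,0,10.3],[0.2,0,10.3],[0.2,0,10.3],[0.2,0,10.3],[0.2,0,9.3],[0.2,0,7],[0.2,0,4],[0.2,0,1],[0.2,0,-1],[0.2,0,-2],[0.2,0,-2],[0.2,0,-2],[0.2,0,-2]], delta_rot=[[0,0,0],[0,0,0],[0,0,0],[0,0,0],[0,0,0],[0,0,0],[0,0,0],[0,0,0],[0,0,0],[0,0,0],[0,0,0],[0,0,0],[0,0,0],[0,0,0],[0,0,0],[0,0,0],[0,0,0],[0,0,0],[0,0,0],[0,0,0]], jaw=[100,100,100,100,80,72,65,60,50,50,50,50,50,50,50,50,50,50,50,50], grip_force=15)

```text
time: 8.27
position: [0.5997, -0.1946, 0.1571]
ee_rot: [-2.545, -1.836, 0.003]
force: [0.3, -0.1, -3.4]
grip_width: 0.0619
grip_force: 15.0
```

```bash
python3 - <<'E'
from h import *
weigh(8);s=robot.state();print(s['grip_width'],s['grip_force'])
O=np.array([.594,.266]);th=-.215
R=np.array([[np.cos(th),-np.sin(th)],[np.sin(th),np.cos(th)]]);t=O+R@[-.05,.09]
print(t);go(*t,.2,1.356)
E
```

```text
8.6667 [ 0.26 -0.02 -2.54] [0.534 0.642 0.413] [ 8.0000e-03 -4.2422e+01 -3.6405e+01  7.4000e-02  5.1000e-02 -0.0000e+00] [ 0.6009 -0.1951  0.1592] [-0.3989  0.1246  1.7446 -0.      1.2731 -0.0779]
0.062081171197310756 14.996999949216843
[0.56435245 0.36459525]
off cm [ 51.96 -21.13  -4.07] rot [-7.000e-04 -1.000e-04 -1.062e-01] yawnow 1.2498
```

It weighs 2.5 N, so it's light. I'll carry it to the case at case (-45,+90) mm.

carry_out(offset=[[1,-0.4,-2],[4,-1.5,-4],[7.5,-3,-4],[11,-4.5,-4],[15,-6,-4],[19,-7.6,-4],[23,-9.2,-4],[27,-10.8,-4],[31,-12.4,-4],[35,-14,-4],[39,-15.6,-4],[43,-17.2,-4],[46.5,-18.5,-4],[49.5,-19.7,-4],[51.3,-20.3,-4],[52,-20.6,-4],[52,-20.6,-4],[52,-20.6,-4],[52,-20.6,-4]], delta_rot=[[0,0,0],[0,0,0],[0,0,0],[0,0,-0.03],[0,0,-0.06],[0,0,-0.09],[0,0,-0.106],[0,0,-0.106],[0,0,-0.106],[0,0,-0.106],[0,0,-0.106],[0,0,-0.106],[0,0,-0.106],[0,0,-0.106],[0,0,-0.106],[0,0,-0.106],[0,0,-0.106],[0,0,-0.106],[0,0,-0.106]], jaw=[50,50,50,50,50,50,50,50,50,50,50,50,50,50,50,50,50,50,50])

```text
time: 10.25
position: [0.5699, 0.3618, 0.1996]
ee_rot: [2.448, 1.968, -0.001]
force: [-0.5, 0.3, -2.4]
grip_width: 0.0619
grip_force: 15.0
```

```bash
python3 - <<'E'
from h import *
s=robot.state();print(s['time'],s['position'],s['grip_width']);go(.5692,.3635,.077,1.356)
cv2.imwrite("pics/w3.png",robot.snapshot("wrist"))
E
```

```text
10.25 [0.56992837 0.36180001 0.19955644] 0.061862826938984906
off cm [ 0.16 -0.11 12.26] rot [-0.      0.0007 -0.0015] yawnow 1.3545
```

View pics/w3.png

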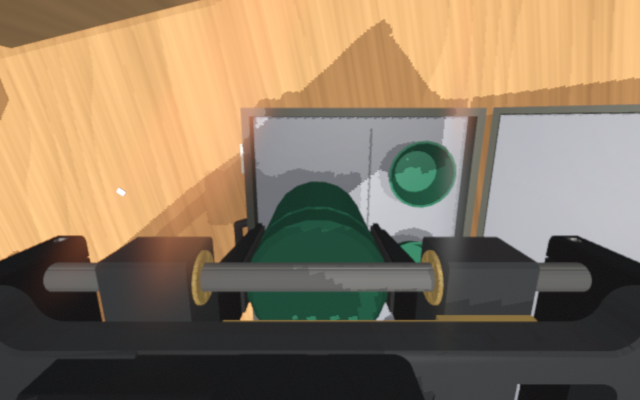

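The held caddy is over the near half. The end cup at (423,172) casts back to put the tool at case (-45,+84) mm, as intended. Lower and release.

carry_out(offset=[[0.1,-0.1,2],[0.1,-0.1,5],[0.1,-0.1,8],[0.1,-0.1,10],[0.1,-0.1,11.3],[0.1,-0.1,11.8],[0.1,-0.1,12.1],[0.1,-0.1,12.3],[0.1,-0.1,12.3],[0.1,-0.1,12.3]], delta_rot=[[0,0,0],[0,0,0],[0,0,0],[0,0,0],[0,0,0],[0,0,0],[0,0,0],[0,0,0],[0,0,0],[0,0,0]], jaw=[50,50,50,50,50,50,50,50,50,50])

```text
time: 11.13
position: [0.5701, 0.365, 0.0786]
ee_rot: [2.447, 1.97, 0.006]
force: [0.4, 0.1, -1.6]
grip_width: 0.0618
grip_force: 15.0
```

carry_out(offset=[[0,0,0.1],[0,0,0.1],[0,0,0.1]], delta_rot=[[0,0,0],[0,0,0],[0,0,0]], jaw=[50,50,50])

```text
time: 11.38
position: [0.5701, 0.3652, 0.0783]
ee_rot: [2.446, 1.97, 0.005]
force: [-1.0, -1.3, 6.4]
grip_width: 0.0619
grip_force: 15.0
```

```bash
python3 - <<'E'
from h import *
weigh(4)
E
```

```text
11.5833 [-0.959 -0.747  5.108] [0.493 0.586 0.211] [ 4.5000e-02 -4.3028e+01 -3.0983e+01  1.1800e-01 -6.4200e-01 -6.0000e-03] [0.5701 0.3652 0.0783] [ 4.9050e-01  2.9150e-01  1.6944e+00 -1.0000e-04  1.1522e+00  7.0530e-01]
```

Contact is confirmed at +5 N. Open and withdraw upward.

carry_out(offset=[[0,0,-0.1],[0,0,-0.1],[0,0,-0.1],[0,0,-0.1],[0,0,-0.1],[0,0,-0.1],[0,0,-0.1],[0,0,-2],[0,0,-5],[0,0,-8.5],[0,0,-12],[0,0,-12]], delta_rot=[[0,0,0],[0,0,0],[0,0,0],[0,0,0],[0,0,0],[0,0,0],[0,0,0],[0,0,0],[0,0,0],[0,0,0],[0,0,0],[0,0,0]], jaw=[60,75,90,100,100,100,100,100,100,100,100,100])

```text
time: 12.58
position: [0.5727, 0.3666, 0.2057]
ee_rot: [2.445, 1.969, 0.023]
force: [0.6, 0.4, 2.4]
grip_width: 0.0952
grip_force: 0.0
```

```bash
python3 - <<'E'
from h import *
s=robot.state();print(s['time'],s['position'],s['grip_width'])
c=blobs(robot.snapshot("top"));print([b[0] for b in c])
go(.449,-.117,.14,1.356);go(.449,-.117,.14,1.6)
E
```

```text
12.5833 [0.57272696 0.36656833 0.2057289 ] 0.09521324316222586
[[150.7, 157.0], [189.5, 165.4], [228.1, 173.9], [458.4, 184.0], [134.3, 192.3], [425.2, 216.3], [333.8, 243.7], [374.3, 241.6]]
off cm [-49.84  -1.72   5.86] rot [ 0.0081 -0.0069 -0.0002] yawnow 1.3558
off cm [-49.84  -1.72   5.86] rot [ 0.0089 -0.0059 -0.2442] yawnow 1.3558
```

carry_out(offset=[[-4,0,0],[-8,0,0],[-12,0,0],[-16,0,0],[-20,-0.5,1],[-24,-0.5,2],[-28,-0.5,3],[-32,-1,4],[-36,-1,5],[-40,-1,5.7],[-44,-1.6,5.7],[-49.6,-1.6,5.7],[-49.6,-1.6,5.7],[-49.6,-1.6,5.7],[-49.6,-1.6,5.7],[-49.6,-1.6,5.7],[-49.6,-1.6,5.7]], delta_rot=[[0,0,0],[0,0,0],[0,0,0],[0,0,0],[0,0,-0.05],[0,0,-0.1],[0,0,-0.15],[0,0,-0.2],[0,0,-0.22],[0,0,-0.22],[0,0,-0.22],[0,0,-0.22],[0,0,-0.22],[0,0,-0.22],[0,0,-0.22],[0,0,-0.22],[0,0,-0.22]], jaw=[100,100,100,100,100,100,100,100,100,100,100,100,100,100,100,100,100])

```text
time: 14.05
position: [0.4474, -0.1156, 0.1381]
ee_rot: [-2.213, -2.228, 0.0]
force: [-0.1, -0.7, 0.0]
grip_width: 0.0948
grip_force: 0.0
```

```bash
python3 - <<'E'
from h import *
s=wfind("w4");print(s['time'],s['position'])
go(.449,-.117,.036,1.576)
E
```

```text
[320.7, 204.2] [282, 165, 79, 91, 4195] [ 0.4498 -0.1045  0.092 ]
[333.2, 308.2] [301, 291, 64, 29, 1279] [ 0.4607 -0.1909  0.092 ]
14.05 [ 0.44743647 -0.11557597  0.13813135]
off cm [-0.15  0.15 10.23] rot [-0.0005 -0.0004  0.0018] yawnow 1.5778
```

View pics/w4.png

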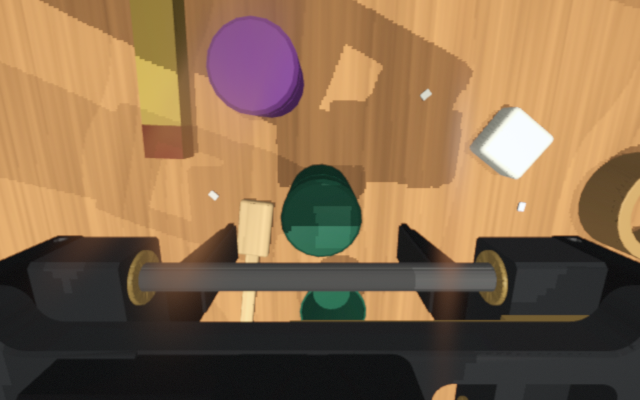

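The caddy lid is at (321,217), centred between the fingers. The scoop at (255,230) lies flat, well below the fingertip height.

carry_out(offset=[[0,0.1,4],[0,0.1,8],[0,0.1,10.2],[0,0.1,10.2],[0,0.1,10.2],[0,0.1,10.2],[0,0.1,10.2],[0,0.1,10.2],[0,0.1,10.2],[0,0.1,10.2],[0,0.1,10.2],[0,0.1,9.2],[0,0.1,7],[0,0.1,4],[0,0.1,1],[0,0.1,-1],[0,0.1,-2],[0,0.1,-2],[0,0.1,-2],[0,0.1,-2]], delta_rot=[[0,0,0],[0,0,0],[0,0,0],[0,0,0],[0,0,0],[0,0,0],[0,0,0],[0,0,0],[0,0,0],[0,0,0],[0,0,0],[0,0,0],[0,0,0],[0,0,0],[0,0,0],[0,0,0],[0,0,0],[0,0,0],[0,0,0],[0,0,0]], jaw=[100,100,100,100,80,72,65,60,50,50,50,50,50,50,50,50,50,50,50,50], grip_force=15)

```text
time: 15.77
position: [0.4471, -0.1163, 0.1565]
ee_rot: [-2.214, -2.225, 0.002]
force: [-0.0, 0.0, -1.8]
grip_width: 0.062
grip_force: 15.0
```

```bash
python3 - <<'E'
from h import *
weigh(8);s=robot.state();print(s['grip_width'],s['grip_force'])
O=np.array([.594,.266]);th=-.215
R=np.array([[np.cos(th),-np.sin(th)],[np.sin(th),np.cos(th)]]);t=O+R@[-.045,-.06]
print(t);go(*t,.2,1.356)
E
```

```text
16.1667 [ 0.149  0.152 -1.913] [0.571 0.185 0.532] [ 1.0000e-03 -2.4126e+01 -3.6320e+01  6.0000e-02  7.2000e-02 -0.0000e+00] [ 0.4483 -0.1167  0.1582] [-0.3706 -0.2624  2.1124 -0.      1.2924 -0.3756]
0.061727819501015975 14.999873489141464
[0.53723522 0.21698205]
off cm [33.32  9.06 -4.18] rot [-8.000e-04 -2.000e-04  2.198e-01] yawnow 1.5758
```

It weighs 1.9 N, so it's light too. Carry it to case (-45,-60) mm.

carry_out(offset=[[0.8,0.2,-2],[3.5,0.9,-4.2],[7,1.9,-4.2],[11,3,-4.2],[15,4.1,-4.2],[19,5.2,-4.2],[23,6.3,-4.2],[27,7.4,-4.2],[30.5,8.3,-4.2],[32.6,8.9,-4.2],[33.3,9.1,-4.2],[33.3,9.1,-4.2],[33.3,9.1,-4.2],[33.3,9.1,-4.2],[33.3,9.1,-4.2],[33.3,9.1,-4.2]], delta_rot=[[0,0,0],[0,0,0.02],[0,0,0.05],[0,0,0.09],[0,0,0.13],[0,0,0.17],[0,0,0.2],[0,0,0.22],[0,0,0.22],[0,0,0.22],[0,0,0.22],[0,0,0.22],[0,0,0.22],[0,0,0.22],[0,0,0.22],[0,0,0.22]], jaw=[50,50,50,50,50,50,50,50,50,50,50,50,50,50,50,50])

```text
time: 17.5
position: [0.5377, 0.2155, 0.2008]
ee_rot: [2.449, 1.968, 0.0]
force: [-0.7, 0.9, -1.8]
grip_width: 0.0616
grip_force: 15.0
```

```bash
python3 - <<'E'
from h import *
s=robot.state();print(s['time'],s['position'],s['force']);go(.5372,.217,.079,1.356)
E
```

```text
17.5 [0.53774872 0.21548926 0.20076927] [-0.70744321  0.90063024 -1.76347234]
off cm [ 0.14 -0.09 12.18] rot [ 0.0001  0.0001 -0.0019] yawnow 1.3541
```

carry_out(offset=[[0,0,2],[0,0,5],[0,0,8],[0,0,10],[0,0,11.3],[0,0,11.8],[0,0,12],[0,0,12.2],[0,0,12.2],[0,0,12.2],[0,0,12.3],[0,0,12.3],[0,0,12.3]], delta_rot=[[0,0,0],[0,0,0],[0,0,0],[0,0,0],[0,0,0],[0,0,0],[0,0,0],[0,0,0],[0,0,0],[0,0,0],[0,0,0],[0,0,0],[0,0,0]], jaw=[50,50,50,50,50,50,50,50,50,50,50,50,50])

```text
time: 18.58
position: [0.538, 0.2169, 0.0782]
ee_rot: [2.447, 1.97, 0.001]
force: [-0.4, -0.1, -1.8]
grip_width: 0.0617
grip_force: 15.0
```

```bash
python3 - <<'E'
from h import *
weigh(4)
E
```

```text
18.7833 [-0.426  0.352 -0.939] [0.833 0.359 0.286] [-8.4000e-02 -3.7575e+01 -3.3135e+01  5.3000e-02 -3.8000e-02 -2.0000e-03] [0.538  0.2168 0.0781] [2.9060e-01 9.5000e-02 1.9229e+00 1.0000e-04 1.1231e+00 5.0550e-01]
```

Just touching. A hair lower, then release and go up.

carry_out(offset=[[0,0,0.05],[0,0,0.05],[0,0,0.05],[0,0,0.05],[0,0,0.05],[0,0,0.05],[0,0,0.05],[0,0,0.05],[0,0,0.05],[0,0,-2],[0,0,-5],[0,0,-8.5],[0,0,-12],[0,0,-12],[0,0,-12]], delta_rot=[[0,0,0],[0,0,0],[0,0,0],[0,0,0],[0,0,0],[0,0,0],[0,0,0],[0,0,0],[0,0,0],[0,0,0],[0,0,0],[0,0,0],[0,0,0],[0,0,0],[0,0,0]], jaw=[50,50,60,75,90,100,100,100,100,100,100,100,100,100,100])

```text
time: 20.03
position: [0.5396, 0.2172, 0.2011]
ee_rot: [2.445, 1.969, 0.009]
force: [0.3, 0.2, -0.6]
grip_width: 0.0956
grip_force: 0.0
```

```bash
python3 - <<'E'
from h import *
im=robot.snapshot("top");cv2.imwrite("pics/t5.png",im);s=robot.state();print(s['time'],s['position'],s['grip_width'])
for c,st in blobs(im):print(c,st[4],plane("top",*c,.132).round(4),plane("top",*c,.092).round(4))
go(.517,-.3435,.14,1.0)
E
```

```text
20.0833 [0.53816823 0.21683175 0.19848364] 0.09519157591010528
[228.2, 173.8] 450 [0.6132 0.138  0.132 ] [0.6243 0.1471 0.092 ]
[458.3, 184.1] 138 [ 0.5894 -0.415   0.132 ] [ 0.5995 -0.4292  0.092 ]
[194.6, 205.0] 509 [0.5365 0.2134 0.132 ] [0.5444 0.2257 0.092 ]
[425.3, 216.4] 353 [ 0.5107 -0.3313  0.132 ] [ 0.5175 -0.342   0.092 ]
[374.2, 241.7] 136 [ 0.4508 -0.2091  0.132 ] [ 0.4551 -0.2146  0.092 ]
off cm [-55.2    9.87   5.82] rot [ 0.0015 -0.0011  0.3558] yawnow 1.3558
```

View pics/t5.png

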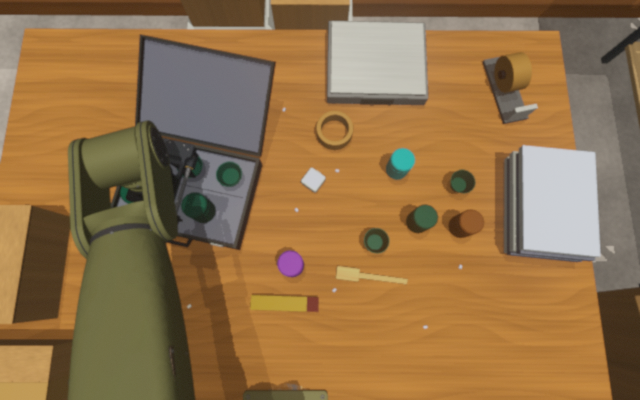

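The second caddy stands at (196,207), the first is hidden under the arm, and the heavy one is still at (425,217). Nothing else has moved. Back to the heavy caddy.

carry_out(offset=[[-4,0.7,0],[-8,1.4,0],[-12,2.1,0],[-16,2.9,0],[-20,3.6,1],[-24,4.3,2],[-28,5,3],[-32,5.7,4],[-36,6.4,5],[-40,7.2,5.8],[-44,7.9,5.8],[-48,8.6,5.8],[-55.2,9.9,5.8],[-55.2,9.9,5.8],[-55.2,9.9,5.8],[-55.2,9.9,5.8],[-55.2,9.9,5.8],[-55.2,9.9,5.8],[-55.2,9.9,5.8]], delta_rot=[[0,0,0],[0,0,0],[0,0,0],[0,0,0.05],[0,0,0.1],[0,0,0.15],[0,0,0.2],[0,0,0.25],[0,0,0.3],[0,0,0.35],[0,0,0.356],[0,0,0.356],[0,0,0.356],[0,0,0.356],[0,0,0.356],[0,0,0.356],[0,0,0.356],[0,0,0.356],[0,0,0.356]], jaw=[100,100,100,100,100,100,100,100,100,100,100,100,100,100,100,100,100,100,100])

```text
time: 21.67
position: [0.5167, -0.342, 0.139]
ee_rot: [-2.755, -1.508, 0.001]
force: [-0.3, -0.4, 0.7]
grip_width: 0.0951
grip_force: 0.0
```

```bash
python3 - <<'E'
from h import *
s=wfind("w6");print(s['time'],s['position'])
go(.5175,-.343,.036,1.0)
im=robot.snapshot("scene")[190:390,240:540];cv2.imwrite("pics/s6.png",cv2.resize(im,(800,533),interpolation=cv2.INTER_CUBIC))
c=blobs(robot.snapshot("top"));print([(b[0],plane("top",*b[0],.132).round(3)) for b in c])
E
```

```text
[318.7, 193.6] [280, 164, 79, 90, 2811] [ 0.5273 -0.3267  0.092 ]
[486.9, 231.2] [462, 213, 51, 49, 809] [ 0.6185 -0.4195  0.092 ]
21.6667 [ 0.5166858  -0.34203937  0.13897741]
off cm [-0.03  0.1  10.34] rot [-0.0005 -0.0002  0.0015] yawnow 1.0015
[([150.7, 157.0], array([0.655, 0.328, 0.132])), ([189.4, 165.3], array([0.634, 0.233, 0.132])), ([228.1, 173.9], array([0.613, 0.138, 0.132])), ([133.0, 191.6], array([0.569, 0.362, 0.132])), ([194.1, 204.8], array([0.537, 0.215, 0.132])), ([375.3, 243.5], array([ 0.447, -0.212,  0.132]))]
```

View pics/s6.png

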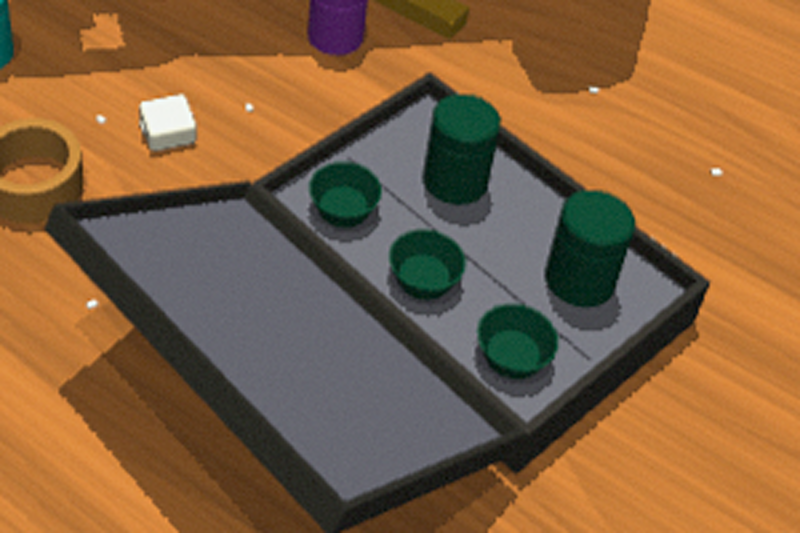

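Both light caddies stand upright on the foam, at crop (462,150) and (590,248). Now grip the heavy one and lift it.

carry_out(offset=[[0,0,4],[0,0,8],[0,0,10.3],[0,0,10.3],[0,0,10.3],[0,0,10.3],[0,0,10.3],[0,0,10.3],[0,0,10.3],[0,0,10.3],[0,0,10.3],[0,0,10.3],[0,0,9.3],[0,0,7],[0,0,4],[0,0,0.5],[0,0,-3],[0,0,-6.5],[0,0,-9.5],[0,0,-11]], delta_rot=[[0,0,0],[0,0,0],[0,0,0],[0,0,0],[0,0,0],[0,0,0],[0,0,0],[0,0,0],[0,0,0],[0,0,0],[0,0,0],[0,0,0],[0,0,0],[0,0,0],[0,0,0],[0,0,0],[0,0,0],[0,0,0],[0,0,0],[0,0,0]], jaw=[100,100,100,100,80,72,65,60,50,50,50,50,50,50,50,50,50,50,50,50], grip_force=17)

```text
time: 23.48
position: [0.5176, -0.3443, 0.2541]
ee_rot: [2.753, 1.504, 0.003]
force: [0.8, 0.5, -3.8]
grip_width: 0.0616
grip_force: 17.0
```

carry_out(offset=[[0,0,0],[0,0,0],[0,0,0],[0,0,0],[0,0,0],[0,0,0],[0,0,0],[0,0,0]], delta_rot=[[0,0,0],[0,0,0],[0,0,0],[0,0,0],[0,0,0],[0,0,0],[0,0,0],[0,0,0]], jaw=[50,50,50,50,50,50,50,50])

```text
time: 24.15
position: [0.5166, -0.3436, 0.2491]
ee_rot: [-2.757, -1.505, 0.0]
force: [-0.4, 0.5, -5.2]
grip_width: 0.0619
grip_force: 17.0
```

```bash
python3 - <<'E'
from h import *
weigh(6);s=robot.state();print(s['grip_width'],s['grip_force'],np.abs(s['qd']).max())
im=robot.snapshot("scene")
for c,st in blobs(im):print(c,st)
E
```

```text
24.45 [ 0.281  0.256 -4.447] [0.693 0.462 0.432] [-2.0000e-03 -4.1092e+01 -3.9146e+01  8.3000e-02  4.6000e-02 -0.0000e+00] [ 0.5168 -0.3437  0.2498] [-0.6734  0.0405  1.6798  0.      1.421  -0.1024]
0.06177590790309716 16.996862590312958 0.0016771261759549693
[249.8, 106.7] [238, 89, 24, 37, 733]
[206.0, 172.1] [196, 163, 20, 21, 310]
[296.5, 176.8] [287, 168, 20, 21, 312]
[412.6, 245.4] [399, 225, 28, 42, 909]
[368.9, 262.2] [356, 251, 27, 25, 502]
[460.7, 282.7] [445, 261, 33, 44, 1068]
[399.6, 288.3] [386, 276, 29, 27, 570]
[433.4, 317.2] [419, 304, 30, 28, 651]
```

The heavy caddy is held still at 4.4 N with its centre at about 0.26 m, so I'll hand in.

```bash
python3 -c "
from station import robot;print(robot.close_job())"
```

```text
the job is handed in; nothing more can be done
None
```

I handed the job in at about 24 s: both light caddies (about 2.5 N and 1.9 N) stand upright and released on the foam in the near half of the case, and the heaviest (about 4.5 N) is held still and level with its centre near 0.26 m; the hand-in returned no verdict.

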